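# Close the magnifier pot with its nested lids and raise the loupe alone

### The job

Get the acorn magnifier pot ready for a visitor: pick up its two nested lids together by the wide vented lid, lower them as one onto the open clear pot until the vented lid sits fully home in the mouth, and let go. Then lift the narrow loupe alone straight out, leaving the vented lid seated as it is, and finish while holding the loupe still and level, centred over the pot about 6 cm above the vented lid, so that one looks down through both lenses. Keep the lids nested until they are on the pot, don't drop them, don't shove or tip the pot, and leave the jar and calculator where they are.

Things in the scene. Friction and masses are not known exactly. Their poses are not given: they have to be found in the camera images.
- pot_mouth (a point): centre of the open mouth of the magnifier pot, a loose clear round beaker (0.2 kg) standing upright on the desk on a beech foot, with two acorns on its floor; point at rim level, 72 mm above the desk, z up. Outside diameter 55 mm (foot 66 mm diameter, 8 mm high), mouth 50 mm inside diameter, 64 mm deep
- vent_lid_center (a point): inner lid: round grey ring with a clear lens and air slots in its top rim, loose, 45 g. Grip band 60 mm diameter, 18 mm high; point on its axis half-way up the band, z up. Under the band a plug 47 mm diameter, 10 mm long, lower half tapered to 40, enters the pot mouth until the band rests on the rim: point then 9 mm above pot_mouth. Starts standing on the desk on its plug, point 19 mm up
- loupe_center (a point): outer lid, a loupe: round black ring 42 mm diameter, 28 mm high, with a lens, loose, 40 g; point at its centre, z along its axis. It starts nested: standing loosely (1.5 mm play all round, no thread or catch) in the vented lid's recess, its centre 15 mm above vent_lid_center, its top 20 mm proud of that lid's rim and free to grip
- vent_lid: the same vented lid; origin under the centre of its plug, 19 mm below vent_lid_center, z up. Its top rim, 28 mm above this origin, has a round recess 45 mm diameter, 8 mm deep, that holds the loupe
- loupe: the same loupe; origin under its centre, 14 mm below loupe_center, z up
- jar_center (a point): bystander: closed glass jar of acorns with a metal cap, 66 mm diameter, 94 mm high, loose; the point is its centre, half-way up. Not to be moved
- calculator_center (a point): bystander: flat red desk calculator 100 x 145 x 17 mm, loose; the point is its centre. Not to be moved
Not all that is in view belongs to the job. Leave any yellow look-alike of the loupe alone.

How it is judged:
By the outcome, as a careful person would: the job done as asked, in the order asked, and still so for the second after the job is handed in, while the arm keeps its last pose, push and grip.
It also fails if it takes over 48 s, if anything falls off the work surface, if the arm or the gripper's body presses on something with over 40 N, if the wrist force passes 120 N, or if a joint passes its speed limit or range.

### The arm

A 6-joint arm with a two-finger parallel gripper is mounted at the origin on the work surface. World frame = base frame: x ahead of the robot, y to its left, z up, the work surface at z = 0. Lengths are in m, angles in rad, forces in N, time in s.
With the tool pointing down it reaches from about 0.3 to 0.875 m from the base axis. Payload 4.2 kg.
Tool frame: the origin (TCP) lies midway between the tips of the shut fingers; the grasp point (between the pads) lies 19 mm behind it; z points along the fingers, y is the line along which they close (so a half turn about z gives the same grasp; the last joint's range is limited). The gripper opens to 85 mm and grips with 20 to 120 N. Pads are 22 mm wide; open, the fingers measure 114 mm over their backs; the gripper's body (76 mm by 85 mm) begins 54 mm behind the grasp point. The pads swing forward as they close: fully open they stand 13 mm farther back than shut.
Start: joints at [-1.181, 0.32, 1.565, -0, 1.257, -0.02], TCP at [0.229, -0.527, 0.202] pointing down, gripper open.
Joint ranges: [-3.11, 3.11], [-0.84, 2.01], [0.21, 2.61], [-1.34, 4.49], [0.05, 2.63], [-2.56, 2.56]. Speed limits (rad/s): [2.57, 2.57, 3.14, 3.14, 3.14, 3.14].

### API

Orientations are given as a unit quaternion [x, y, z, w].
In Python, from plant import state, viewer, ctrl gives the robot as it stands.
- The arm moves only by the tool drive_tool, never from a script. Its argument "increments" is one flat list of numbers, 7 for each row, row after row: the shift along the tool's x, y, z scaled (see below), then the turn, a rotation vector about the tool's x, y, z scaled (see below), then the opening, from 0 (shut) to 1 (fully open). A call has 1 to 8 rows; each row shifts and turns the commanded pose from where the row before left it, along the tool's axes as they then stand; what a row does not reach is not made up. The controller multiplies each number of a shift by 4 cm and each number of a turn by 0.08 rad. A row lasts 1/8 s, in which the tool goes at most 62.5 mm and 10.7 degrees, less where a joint would pass 70% of its speed; a pose out of reach is approached as far as the arm can. A call with a number of a shift or a turn outside -1 to 1 is refused whole. A call with a gripper value outside its range is refused whole. The fingers move at their own pace and stop on an object; "newtons" is the grip in N (left out, the last holds). Time passes only in rows, so rows that do not move let the fingers close. It gives the time, the measured TCP pose, the force, the opening and the grip force at its end, in the units of the state.
- state(): the state, without advancing time (a new reading comes with each control period).
- viewer.grab_frame(name): name is "scene" or "side" or "wrist"; returns a dict with "pixels" (480x640x3 uint8, red, green, blue), "depth" (480x640 float32, m along the optical axis (not along the pixel's ray), 0 where there is no reading), "fx", "fy", "cx", "cy" (pixels), "k1" (the pictures are not rectified: a ray, as slopes to the right and down, at radius r is drawn at 1 + k1 r^2 times it, then the intrinsics apply), "rvec" (rotation vector, rad) and "tvec" (3), from world to camera coordinates, as OpenCV has them; the wrist camera has in their place "mount" (4x4, takes a point from camera to tool coordinates, whose origin is the TCP and whose axes are the flange's). Camera axes: x right, y down, z forward; pixel columns grow to the right and rows downward; lengths in m; the calibration is good to about 2 mm. A picture is of the moment at which its call begins: read the wrist's pose just before it.
- ctrl.sign_off(): hands the job in; it is judged then, once.
The state is a dict: "time": time; "q": joint angles; "qd": joint speeds; "joint_efforts": joint torques, N m; "position": TCP position; "ee_rot": TCP orientation; "ft_force": force on the tool from outside, world axes, zero at the start; "moment": the same for the moment, N m; "opening": opening from 0.0 (shut) to 1.0 (fully open); "grip_force": force on a finger pad.
Only numpy, scipy, OpenCV 4.12 (cv2) and the standard library are available. Lean on these libraries where they do the work, as an engineer would, in place of code of your own. Each camera call takes 0.05 s, during which the arm holds its last target. There are 200 camera calls.

## Working session

There is one attempt and no reset: what is moved stays moved. The work goes in short steps, Python scripts to look and compute and a tool call to move; the robot and the scene stay as the last step left them, time stands still between calls to the robot, and variables do not carry over. Pictures are saved under pics/ and viewed, at most 10 in all, crops included, and the job is handed in when it is done.

Besides the shell and the picture viewer there is one more tool, called after "Request:" as a command line: name --argument value ..., lists and objects as JSON in quotes. drive_tool: Moves the arm, as the interface text tells. Its arguments: {"type":"object","properties":{"increments":{"type":"array"},"newtons":{"type":"number"}},"required":["increments"]}

```bash
mkdir -p pics; cat > h.py <<'E'
import numpy as np, cv2
from scipy.spatial.transform import Rotation as R
from plant import state, viewer, ctrl
def grab(n):
    s=state(); f=viewer.grab_frame(n)
    if n=="wrist":
        T=np.eye(4);T[:3,:3]=R.from_quat(s["ee_rot"]).as_matrix();T[:3,3]=s["position"]
        f["T"]=T@np.array(f["mount"])
    else:
        T=np.eye(4);T[:3,:3]=cv2.Rodrigues(np.array(f["rvec"],float))[0];T[:3,3]=np.ravel(f["tvec"])
        f["T"]=np.linalg.inv(T)
    return f
def rays(f,uv):
    K=np.array([[f["fx"],0,f["cx"]],[0,f["fy"],f["cy"]],[0,0,1]])
    return cv2.undistortPoints(np.array(uv,float).reshape(-1,1,2),K,np.array([f["k1"],0,0,0.])).reshape(-1,2)
def atz(f,uv,z):
    r=rays(f,uv); d=np.c_[r,np.ones(len(r))]@f["T"][:3,:3].T; o=f["T"][:3,3]
    return o+d*((z-o[2])/d[:,2])[:,None]
def cloud(f):
    v,u=np.mgrid[0:480,0:640]; r=rays(f,np.c_[u.ravel(),v.ravel()]); d=f["depth"].ravel()
    P=(np.c_[r,np.ones(len(r))]*d[:,None])@f["T"][:3,:3].T+f["T"][:3,3]
    P[d==0]=np.nan
    return P.reshape(480,640,3)
def save(f,name): cv2.imwrite("pics/"+name,f["pixels"][...,::-1])
E
python3 - <<'E'
from h import *
s=state();print(s)
for n in ("scene","side"):
    f=grab(n);save(f,n+"0.png");print(n,f["T"][:3,3],f["k1"])
    np.savez(n+"0.npz",P=cloud(f),px=f["pixels"])
E
```

```text
{'time': 0.0, 'q': array([-1.18097325e+00,  3.20288928e-01,  1.56567142e+00,  1.44926794e-05,
        1.25740497e+00, -2.00183022e-02]), 'qd': array([ 0.00184271,  0.00115259, -0.00166978,  0.00027693,  0.00014669,
       -0.00065428]), 'joint_efforts': array([ 2.43551607e-03, -4.15513587e+01, -2.34159583e+01,  2.29522320e-04,
        8.22781323e-03,  1.99247872e-06]), 'position': array([ 0.22891144, -0.52689426,  0.20148697]), 'ee_rot': array([ 9.79077198e-01,  2.03487237e-01, -1.56179362e-04, -8.72494215e-04]), 'ft_force': array([ 0.16523428, -0.05091617, -0.12063815]), 'moment': array([-0.05747334, -0.02369701,  0.04719962]), 'grip_force': 0.0, 'opening': 1.0003576117094992}
scene [ 1.05995378 -0.48974127  1.02138969] 0.015585014119496825
side [0.51395468 0.62769855 0.51046891] -0.10578362472059515
```

View pics/scene0.png

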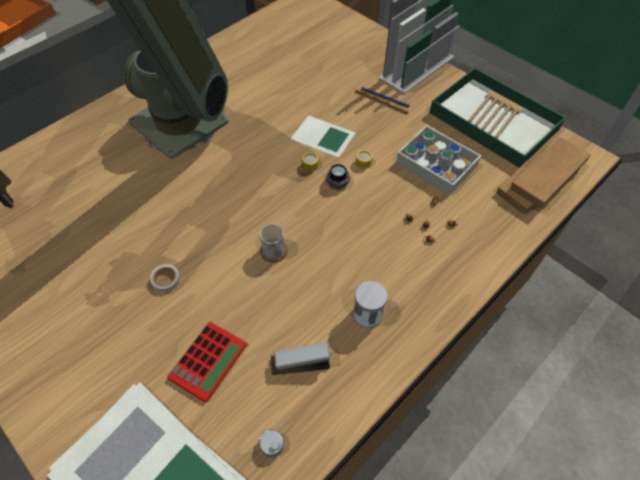

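View pics/side0.png

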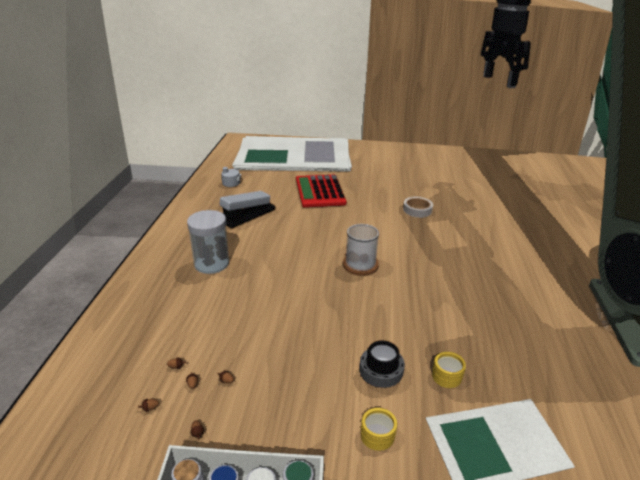

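The scene view shows the nested lids at (339,175), with yellow look-alikes at (310,162) and (364,158). The pot is at (272,243), the jar at (369,303) and the calculator at (207,360). In the side view the lids are at (383,363) and the pot at (362,250).

```bash
python3 - <<'E'
from h import *
from scipy.optimize import least_squares
def circ(p):
    g=lambda x:np.hypot(p[:,0]-x[0],p[:,1]-x[1])-x[2]
    r=least_squares(g,[*np.median(p[:,:2],0),.03],loss="soft_l1",f_scale=.001);return r.x.round(4)
for n,B in (("scene",dict(lids=(320,158,358,195),pot=(252,220,292,265),jar=(348,278,392,330),y1=(298,150,321,173),y2=(353,147,376,168))),
            ("side",dict(lids=(355,335,410,390),pot=(338,220,385,275),jar=(185,205,235,275),y1=(428,345,470,392),y2=(355,400,402,452)))):
    d=np.load(n+"0.npz")
    for k,(a,b,c,e) in B.items():
        P=d["P"][b:e,a:c].reshape(-1,3);P=P[np.isfinite(P[:,0])&(P[:,2]>.006)]
        print(n,k,len(P),"ext",P.min(0).round(3),P.max(0).round(3))
        for lo,hi in ((.01,.03),(.033,.05),(.05,.08)):
            q=P[(P[:,2]>lo)&(P[:,2]<hi)]
            if len(q)>15: print("   ",lo,len(q),circ(q),q.mean(0).round(3))
E
```

```text
scene lids 491 ext [0.415 0.127 0.007] [0.508 0.243 0.054]
    0.01 224 [0.4761 0.1592 0.0286] [0.488 0.149 0.023]
    0.033 222 [0.4764 0.1584 0.0176] [0.477 0.158 0.044]
scene pot 812 ext [ 0.465 -0.135  0.006] [ 0.55  -0.044  0.075]
    0.01 191 [ 0.5176 -0.1021  0.0264] [ 0.518 -0.104  0.02 ]
    0.033 190 [ 0.5173 -0.1019  0.0264] [ 0.518 -0.102  0.042]
    0.05 292 [ 0.5175 -0.1018  0.0262] [ 0.517 -0.102  0.063]
scene jar 1233 ext [ 0.753 -0.102  0.006] [ 0.818 -0.035  0.098]
    0.01 103 [ 0.7855 -0.0682  0.0317] [ 0.8  -0.09  0.02]
    0.033 110 [ 0.7857 -0.0682  0.0316] [ 0.8   -0.089  0.042]
    0.05 183 [ 0.7855 -0.0679  0.0319] [ 0.8   -0.089  0.065]
scene y1 241 ext [0.33  0.127 0.006] [0.407 0.172 0.033]
    0.01 209 [0.386  0.1485 0.0176] [0.387 0.148 0.023]
scene y2 240 ext [0.455 0.233 0.006] [0.5   0.279 0.033]
    0.01 211 [0.4791 0.256  0.0175] [0.48  0.255 0.023]
side lids 1683 ext [0.446 0.138 0.008] [0.506 0.19  0.05 ]
    0.01 825 [0.476  0.1608 0.0271] [0.477 0.176 0.023]
    0.033 799 [0.4758 0.1613 0.0178] [0.476 0.162 0.043]
side pot 1458 ext [ 0.484 -0.13   0.006] [ 0.549 -0.068  0.074]
    0.01 285 [ 0.5163 -0.102   0.0274] [ 0.517 -0.08   0.02 ]
    0.033 315 [ 0.5165 -0.1009  0.0265] [ 0.517 -0.09   0.043]
    0.05 642 [ 0.5165 -0.1006  0.0263] [ 0.516 -0.099  0.062]
side jar 2310 ext [ 0.751 -0.215  0.006] [ 0.818 -0.034  0.094]
    0.01 439 [ 0.8049 -0.1203  0.0842] [ 0.778 -0.078  0.02 ]
    0.033 377 [ 0.8036 -0.1191  0.0826] [ 0.778 -0.076  0.042]
    0.05 544 [ 0.7856 -0.0706  0.0336] [ 0.776 -0.047  0.064]
side y1 879 ext [0.364 0.129 0.006] [0.405 0.171 0.029]
    0.01 816 [0.3847 0.1518 0.018 ] [0.385 0.154 0.022]
side y2 1172 ext [0.457 0.235 0.006] [0.499 0.279 0.029]
    0.01 1103 [0.4779 0.2592 0.0175] [0.478 0.26  0.023]
```

Request:
drive_tool --increments '[0.4,-0.4,0,0,0,0,1,0.8,-0.85,0,0,0,0,1,0.8,-0.85,0,0,0,0,1,0.8,-0.85,0,0,0,0,1,0.8,-0.85,0,0,0,0,1,0.8,-0.85,0,0,0,0,1,0.8,-0.85,0,0,0,0,1,0.8,-0.85,0,0,0,0,1]'

```text
time: 1.1
position: [0.3477, -0.1962, 0.2022]
ee_rot: [0.979, 0.204, 0.0, -0.0]
ft_force: [1.7, -0.5, 0.4]
opening: 0.997
grip_force: 0.0
```

Request:
drive_tool --increments '[0.8,-0.85,0,0,0,0,1,0.8,-0.85,0,0,0,0,1,0.8,-0.85,0,0,0,0,1,0.8,-0.85,0,0,0,0,1,0.8,-0.85,0,0,0,0,1,0.8,-0.85,0,0,0,0,1,0.8,-0.85,0,0,0,0,1,0.5,-0.6,0,0,0,0,1]'

```text
time: 2.1
position: [0.4666, 0.1412, 0.2021]
ee_rot: [0.979, 0.204, -0.0, -0.0]
ft_force: [0.7, -0.4, -0.7]
opening: 1.005
grip_force: 0.0
```

Request:
drive_tool --increments '[0,0,0,0,0,0,1,0,0,0,0,0,0,1]'

```text
time: 2.35
position: [0.4663, 0.1385, 0.2021]
ee_rot: [0.979, 0.204, -0.001, 0.0]
ft_force: [0.4, -0.5, -0.1]
opening: 1.0
grip_force: 0.0
```

```bash
python3 - <<'E'
from h import *
f=grab("wrist");save(f,"w1.png");P=cloud(f);np.savez("w1.npz",P=P,px=f["pixels"])
s=state();M=R.from_quat(s["ee_rot"]).as_matrix();print(s["position"],M.round(3),s["q"],f["T"])
p=P.reshape(-1,3);p=p[np.isfinite(p[:,0])]
p=p[np.hypot(p[:,0]-.476,p[:,1]-.16)<.045]
for lo,hi in ((.012,.024),(.033,.045),(.024,.032),(.045,.055)):
    q=p[(p[:,2]>lo)&(p[:,2]<hi)];print(lo,len(q),q.mean(0) if len(q) else 0,q.min(0) if len(q) else 0,q.max(0) if len(q) else 0)
print("target in tool/0.04 ",M.T@(np.array([.476,.160,.0])-s["position"])/.04)
E
```

```text
[0.46646378 0.13813212 0.20220077] [[ 0.917  0.398 -0.001]
 [ 0.398 -0.917 -0.001]
 [-0.001  0.    -1.   ]] [ 2.64492392e-01  1.80718209e-01  1.75658716e+00 -3.51611340e-04
  1.20511855e+00  1.42589242e+00] [[ 3.99280131e-01 -8.68951941e-01 -2.92400241e-01  5.41657132e-01]
 [-9.16828975e-01 -3.78460127e-01 -1.27250002e-01  1.70890719e-01]
 [-8.76963183e-05  3.18889411e-01 -9.47791926e-01  3.74162535e-01]
 [ 0.00000000e+00  0.00000000e+00  0.00000000e+00  1.00000000e+00]]
0.012 134 [0.49394433 0.16028188 0.0197607 ] [0.47207933 0.13085517 0.01228327] [0.50554271 0.18765063 0.02394912]
0.033 906 [0.47710969 0.15788414 0.04302359] [0.45875228 0.14044953 0.03311728] [0.49738406 0.17860349 0.04499835]
0.024 1086 [0.47995358 0.15796532 0.02829195] [0.44629066 0.12772327 0.02406213] [0.50545023 0.18762851 0.03084746]
0.045 705 [0.4764775  0.15763074 0.04757353] [0.45532487 0.13676047 0.04500666] [0.49691719 0.17819943 0.0504991 ]
target in tool/0.04  [ 0.44076839 -0.40760037  5.05455436]
```

View pics/w1.png

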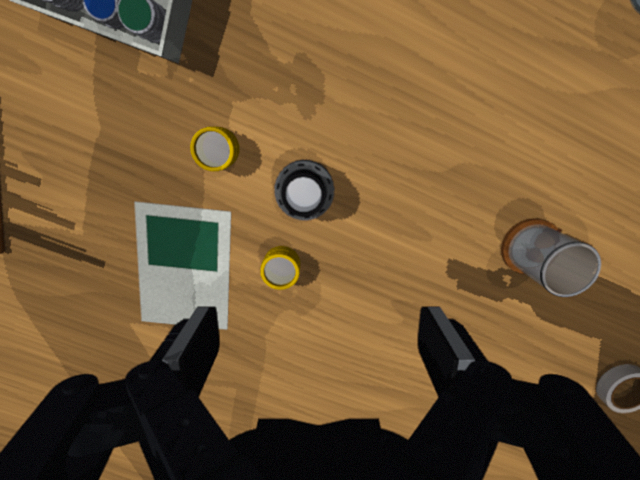

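The wrist view shows the nested lids at (304,190), yellow rings at (213,149) and (281,269), and the pot at (550,255). The fingers are clear of all of them.

Request:
drive_tool --increments '[0.2,-0.2,0.5,0,0,0,1,0.22,-0.17,0.8,0,0,0,1,0,0,0.8,0,0,0,1,0,0,0.6,0,0,0,1,0,0,0,0,0,0,0.88,0,0,0,0,0,0,0.88]'

```text
time: 3.15
position: [0.4776, 0.1586, 0.0954]
ee_rot: [0.979, 0.203, 0.001, -0.0]
ft_force: [0.1, 0.2, -0.1]
opening: 0.877
grip_force: 0.0
```

```bash
cat >> h.py <<'E'
def near(zs,c,r):
    f=grab("wrist");P=cloud(f);s=state();M=R.from_quat(s["ee_rot"]).as_matrix()
    p=P.reshape(-1,3);p=p[np.isfinite(p[:,0])];p=p[np.hypot(p[:,0]-c[0],p[:,1]-c[1])<r]
    print(s["position"],s["opening"],M[:,2].round(4))
    from scipy.optimize import least_squares
    for lo,hi in zs:
        q=p[(p[:,2]>lo)&(p[:,2]<hi)]
        if len(q)<20: continue
        h=cv2.convexHull(q[:,:2].astype(np.float32)).reshape(-1,2)
        (cc,rr)=cv2.minEnclosingCircle(h.astype(np.float32))
        t=M.T@(np.array([*cc,0])-s["position"])
        print(lo,hi,len(q),"c",np.round(cc,4),"r",round(rr,4),"zmed",np.median(q[:,2]).round(4),"tool dxy/.04",(t[:2]/.04).round(3))
    return f,P
E
python3 - <<'E'
from h import *
f,P=near(((.012,.024),(.025,.031),(.034,.045),(.045,.055)),(.476,.158),.036)
save(f,"w2.png")
E
```

```text
[0.47781343 0.15881019 0.09562829] 0.8809684236757979 [ 2.5e-03  6.0e-04 -1.0e+00]
0.012 0.024 330 c [0.48   0.1591] r 0.03 zmed 0.0202 tool dxy/.04 [0.048 0.015]
0.025 0.031 1795 c [0.4762 0.1577] r 0.0303 zmed 0.0284 tool dxy/.04 [-0.055  0.009]
0.034 0.045 1785 c [0.4773 0.1582] r 0.0213 zmed 0.0434 tool dxy/.04 [-0.024  0.009]
0.045 0.055 1374 c [0.4761 0.1575] r 0.0212 zmed 0.048 tool dxy/.04 [-0.057  0.012]
```

View pics/w2.png

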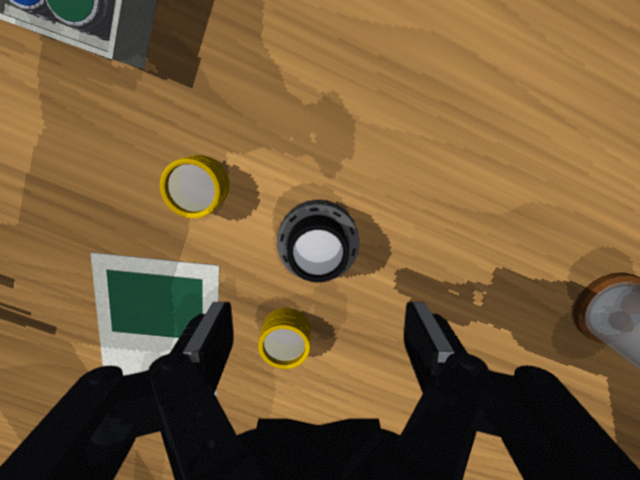

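The lids are at (318,240) between the finger planes, and the yellow rings are clear. I'll check the real fingertip depth at this opening.

```bash
python3 - <<'E'
from h import *
f=grab("wrist");P=cloud(f);s=state();M=R.from_quat(s["ee_rot"]).as_matrix()
for a,c in ((170,240),(400,460)):
    p=P[295:400,a:c].reshape(-1,3);p=p[np.isfinite(p[:,0])];p=p[p[:,2]>.06]
    t=(p-s["position"])@M;print(t.min(0),t.max(0),np.percentile(t[:,2],[90,99]))
E
```

```text
[-0.01161999 -0.05102327 -0.1044424 ] [ 0.01805871 -0.02482353 -0.03850907] [-0.04889063 -0.04087991]
[-0.01180826  0.0255351  -0.10398685] [ 0.01798965  0.05206325 -0.03807052] [-0.04834523 -0.04059653]
```

Request:
drive_tool --increments '[-0.04,0,0.5,0,0,0,0.88,0,0,0.6,0,0,0,0.88,0,0,0.6,0,0,0,0.88,0,0,0.3,0,0,0,0.88,0,0,0,0,0,0,0.88,0,0,0,0,0,0,0.88]'

```text
time: 4.0
position: [0.4764, 0.1586, 0.0152]
ee_rot: [0.979, 0.203, 0.001, -0.0]
ft_force: [0.4, -0.1, -0.2]
opening: 0.883
grip_force: 0.0
```

```bash
python3 - <<'E'
from h import *
f=grab("side");P=cloud(f);s=state();M=R.from_quat(s["ee_rot"]).as_matrix()
i=f["pixels"][300:420,300:460];cv2.imwrite("pics/s2.png",cv2.resize(i,None,fx=4.5,fy=4.5)[...,::-1])
p=P.reshape(-1,3);p=p[np.isfinite(p[:,0])];t=(p-s["position"])@M
for sg in (-1,1):
    q=t[(abs(t[:,0])<.02)&(sg*t[:,1]>.033)&(sg*t[:,1]<.065)&(p[:,2]>.008)&(p[:,2]<.15)]
    print(sg,len(q),q.min(0),q.max(0))
    for z in np.arange(-.06,.02,.01):
        w=q[(q[:,2]>z)&(q[:,2]<z+.01)]
        if len(w):print(z.round(3),len(w),w.min(0).round(4),w.max(0).round(4))
E
```

```text
-1 769 [-0.01106829 -0.06495057 -0.13464595] [ 0.01826846 -0.03302387 -0.0364654 ]
-0.06 102 [-0.0059 -0.0525 -0.06  ] [ 0.0121 -0.0378 -0.05  ]
-0.05 66 [-0.0061 -0.0517 -0.0499] [ 0.012  -0.0378 -0.04  ]
-0.04 4 [ 0.     -0.0449 -0.0388] [ 0.009  -0.0436 -0.0365]
1 540 [-0.01055166  0.03312458 -0.11376644] [ 0.01874335  0.06482005 -0.0365804 ]
-0.06 98 [-0.0104  0.0355 -0.06  ] [ 0.0127  0.0454 -0.0501]
-0.05 85 [-0.0099  0.0356 -0.05  ] [ 0.0125  0.0422 -0.0402]
-0.04 20 [-0.0079  0.0369 -0.04  ] [ 0.0104  0.0387 -0.0366]
```

View pics/s2.png

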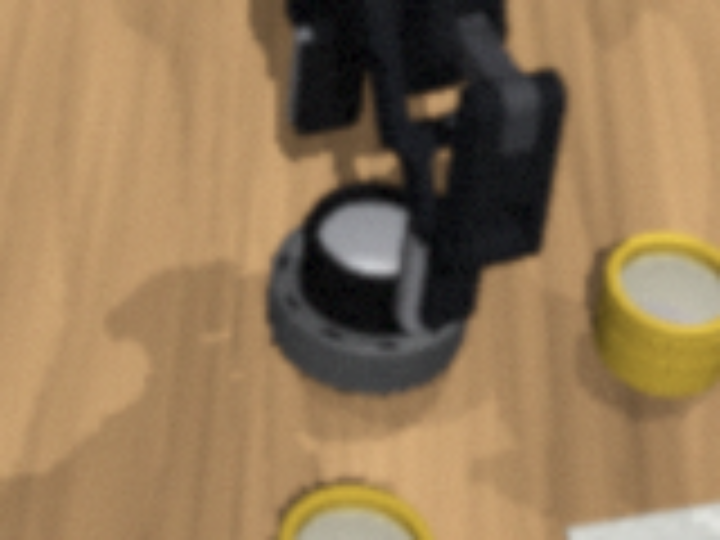

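```bash
python3 - <<'E'
from h import *
f=grab("side");P=cloud(f);s=state();M=R.from_quat(s["ee_rot"]).as_matrix()
C=np.linalg.inv(f["T"]);K=np.array([[f["fx"],0,f["cx"]],[0,f["fy"],f["cy"]],[0,0,1]])
for y in (-.04,.04):
  for z in (-.06,-.037,-.025,-.012,0):
    w=M@[0,y,z]+s["position"];uv=cv2.projectPoints(w[None],cv2.Rodrigues(C[:3,:3])[0],C[:3,3],K,np.array([f["k1"],0,0,0.]))[0].ravel()
    print(y,z,w.round(3),"crop",((uv-300)*4.5).round(0))
for u,v in ((410,320),(430,315),(460,300),(400,300),(310,120),(340,120),(500,250)):
    a=int(300+u/4.5);b=int(300+v/4.5);print(u,v,((P[b,a]-s["position"])@M).round(4),P[b,a].round(3))
E
```

```text
-0.04 -0.06 [0.46  0.195 0.075] crop [441. 255.]
-0.04 -0.037 [0.46  0.195 0.052] crop [432. 313.]
-0.04 -0.025 [0.46  0.195 0.04 ] crop [427. 343.]
-0.04 -0.012 [0.46  0.195 0.027] crop [422. 374.]
-0.04 0 [0.46  0.195 0.015] crop [418. 402.]
0.04 -0.06 [0.492 0.122 0.075] crop [331.  68.]
0.04 -0.037 [0.492 0.122 0.052] crop [325. 125.]
0.04 -0.025 [0.492 0.122 0.04 ] crop [321. 154.]
0.04 -0.012 [0.492 0.122 0.027] crop [318. 184.]
0.04 0 [0.492 0.122 0.015] crop [315. 212.]
410 320 [ 0.0094 -0.0446 -0.0423] [0.467 0.203 0.057]
430 315 [ 0.0079 -0.0513 -0.0505] [0.463 0.209 0.066]
460 300 [-0.0006 -0.0517 -0.0553] [0.455 0.206 0.071]
400 300 [ 0.0118 -0.0399 -0.047 ] [0.471 0.2   0.062]
310 120 [ 0.0076  0.0376 -0.0441] [0.498 0.127 0.059]
340 120 [-0.0023  0.0365 -0.0426] [0.489 0.124 0.058]
500 250 [ 0.0009 -0.0694 -0.0918] [0.449 0.222 0.107]
```

Both colour and depth put the fingertips about 37 mm behind the reported TCP at this opening, so I'll go lower in steps and check each one.

Request:
drive_tool --increments '[0,0,0.3,0,0,0,0.88,0,0,0.3,0,0,0,0.88,0,0,0,0,0,0,0.78,0,0,0,0,0,0,0.78]'

```text
time: 4.6
position: [0.4755, 0.1583, -0.01]
ee_rot: [0.979, 0.203, -0.0, 0.0]
ft_force: [-0.3, -0.5, -0.4]
opening: 0.778
grip_force: 0.0
```

```bash
cat >> h.py <<'E'
def tips(n="side"):
    f=grab(n);P=cloud(f);s=state();M=R.from_quat(s["ee_rot"]).as_matrix()
    p=P.reshape(-1,3);p=p[np.isfinite(p[:,0])];t=(p-s["position"])@M
    for sg in (-1,1):
        k=(abs(t[:,0])<.014)&(sg*t[:,1]>.024)&(sg*t[:,1]<.056)&(p[:,2]>.006)&(t[:,2]>-.08)
        q=t[k];w=p[k];print(n,sg,len(q),"tool z max",np.sort(q[:,2])[-4:].round(4),"world z low",np.sort(w[:,2])[:4].round(4),"y",np.percentile(sg*q[:,1],[1,99]).round(4))
    print(s["position"],s["opening"],s["ft_force"])
E
python3 -c "
from h import *
tips('side');tips('scene');tips('wrist')"
```

```text
side -1 333 tool z max [-0.019  -0.0187 -0.0181 -0.0176] world z low [0.0079 0.0084 0.009  0.0092] y [0.0255 0.0484]
side 1 330 tool z max [-0.0359 -0.0358 -0.0355 -0.0349] world z low [0.0251 0.0258 0.0261 0.0262] y [0.0282 0.0397]
[ 0.47566229  0.15835944 -0.00970918] 0.7802562553684831 [-0.75261565 -0.36954898 -0.5564852 ]
scene -1 44 tool z max [-0.0441 -0.0431 -0.0411 -0.0406] world z low [0.031  0.0315 0.0335 0.0345] y [0.0319 0.0423]
scene 1 71 tool z max [-0.0201 -0.0194 -0.0194 -0.0192] world z low [0.0096 0.0098 0.0099 0.0106] y [0.0248 0.0489]
[ 0.47573527  0.15840275 -0.00957224] 0.7805739313063221 [-0.96511248  0.46560423 -0.03368851]
wrist -1 3736 tool z max [-0.0251 -0.0244 -0.0223 -0.0213] world z low [0.0119 0.0128 0.0149 0.0156] y [0.0243 0.0501]
wrist 1 3864 tool z max [-0.0274 -0.0265 -0.026  -0.0231] world z low [0.0136 0.0165 0.017  0.0179] y [0.0245 0.0512]
[ 0.47574909  0.15840486 -0.0094995 ] 0.7821421202025036 [-0.13543884 -0.29253372  0.09485638]
```

Request:
drive_tool --increments '[0,0,0.2,0,0,0,0.8,0,0,0.2,0,0,0,0.8,0,0,0,0,0,0,0.8,0,0,0,0,0,0,0.8]'

```text
time: 5.25
position: [0.4755, 0.1583, -0.0258]
ee_rot: [0.979, 0.203, -0.0, 0.0]
ft_force: [0.4, -0.2, -0.4]
opening: 0.802
grip_force: 0.0
```

```bash
python3 - <<'E'
from h import *
tips('side')
a=[]
for n,(x,y,w,h) in (("side",(320,290,120,100)),("scene",(290,120,100,100))):
    f=grab(n);a.append(cv2.resize(f["pixels"][y:y+h,x:x+w],(400,400))[...,::-1])
cv2.imwrite("pics/s3.png",np.hstack(a))
E
```

```text
side -1 286 tool z max [-0.0357 -0.0356 -0.0354 -0.0341] world z low [0.0084 0.0096 0.0099 0.01  ] y [0.0248 0.0491]
side 1 216 tool z max [-0.0422 -0.0405 -0.0404 -0.0401] world z low [0.0144 0.0147 0.0147 0.0165] y [0.0265 0.0411]
[ 0.4755872  0.1583243 -0.0257159] 0.7979742787649158 [ 0.61605229  0.26742953 -0.36206288]
```

View pics/s3.png

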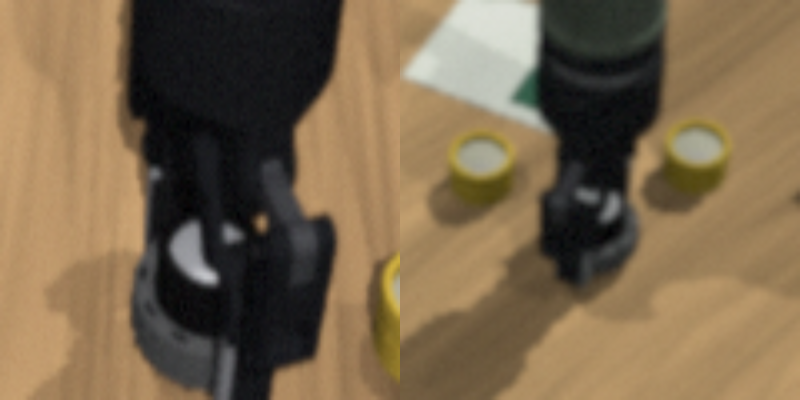

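The fingers straddle the vented lid's band at left image (230,340), with tips about 10 mm above the desk. Now I close.

Request:
drive_tool --increments '[0,0,0,0,0,0,0.74,0,0,0,0,0,0,0.68,0,0,0,0,0,0,0.62,0,0,0,0,0,0,0.6,0,0,0,0,0,0,0.6,0,0,0,0,0,0,0.6]' --newtons 30

```text
time: 6.15
position: [0.4756, 0.1584, -0.0253]
ee_rot: [0.979, 0.203, 0.0, 0.0]
ft_force: [-1.1, -0.5, 5.3]
opening: 0.688
grip_force: 32.1
```

Request:
drive_tool --increments '[0,0,-0.15,0,0,0,0.6,0,0,-0.3,0,0,0,0.6,0,0,-0.5,0,0,0,0.6,0,0,-0.6,0,0,0,0.6,0,0,-0.6,0,0,0,0.6,0,0,-0.5,0,0,0,0.6,0,0,-0.3,0,0,0,0.6,0,0,-0.1,0,0,0,0.6]'

```text
time: 7.15
position: [0.4757, 0.1584, 0.097]
ee_rot: [0.979, 0.203, 0.001, -0.0]
ft_force: [0.1, -0.4, -0.8]
opening: 0.689
grip_force: 32.6
```

```bash
python3 - <<'E'
from h import *
f,P=near([(.08,.18)],(.476,.158),.06)
save(f,"w4.png")
s=state();M=R.from_quat(s["ee_rot"]).as_matrix()
p=P.reshape(-1,3);p=p[np.isfinite(p[:,0])];t=(p-s["position"])@M
k=(np.hypot(t[:,0],t[:,1])<.019)&(t[:,2]>-.1)
h=np.histogram(t[k,2],bins=np.arange(-.1,0.02,.003));print(list(zip(h[1].round(3),h[0])))
print(s["ft_force"],s["opening"],s["grip_force"])
f2=grab("side");save(f2,"s4.png")
E
```

```text
[0.47565391 0.15838465 0.09695586] 0.6840976655719506 [ 9.e-04  2.e-04 -1.e+00]
0.08 0.18 26259 c [0.4866 0.1625] r 0.0589 zmed 0.1652 tool dxy/.04 [0.289 0.013]
[(np.float64(-0.1), np.int64(0)), (np.float64(-0.097), np.int64(0)), (np.float64(-0.094), np.int64(0)), (np.float64(-0.091), np.int64(0)), (np.float64(-0.088), np.int64(0)), (np.float64(-0.085), np.int64(0)), (np.float64(-0.082), np.int64(0)), (np.float64(-0.079), np.int64(0)), (np.float64(-0.076), np.int64(1552)), (np.float64(-0.073), np.int64(2286)), (np.float64(-0.07), np.int64(4095)), (np.float64(-0.067), np.int64(16)), (np.float64(-0.064), np.int64(0)), (np.float64(-0.061), np.int64(0)), (np.float64(-0.058), np.int64(0)), (np.float64(-0.055), np.int64(0)), (np.float64(-0.052), np.int64(0)), (np.float64(-0.049), np.int64(0)), (np.float64(-0.046), np.int64(0)), (np.float64(-0.043), np.int64(0)), (np.float64(-0.04), np.int64(0)), (np.float64(-0.037), np.int64(0)), (np.float64(-0.034), np.int64(0)), (np.float64(-0.031), np.int64(0)), (np.float64(-0.028), np.int64(0)), (np.float64(-0.025), np.int64(0)), (np.float64(-0.022), np.int64(0)), (np.float64(-0.019), np.int64(0)), (np.float64(-0.016), np.int64(0)), (np.float64(-0.013), np.int64(0)), (np.float64(-0.01), np.int64(0)), (np.float64(-0.007), np.int64(0)), (np.float64(-0.004), np.int64(0)), (np.float64(-0.001), np.int64(0)), (np.float64(0.002), np.int64(0)), (np.float64(0.005), np.int64(0)), (np.float64(0.008), np.int64(0)), (np.float64(0.011), np.int64(0)), (np.float64(0.014), np.int64(0))]
[ 0.3171571   0.85170564 -0.45447895] 0.6840976655719506 32.55667739227647
```

View pics/w4.png

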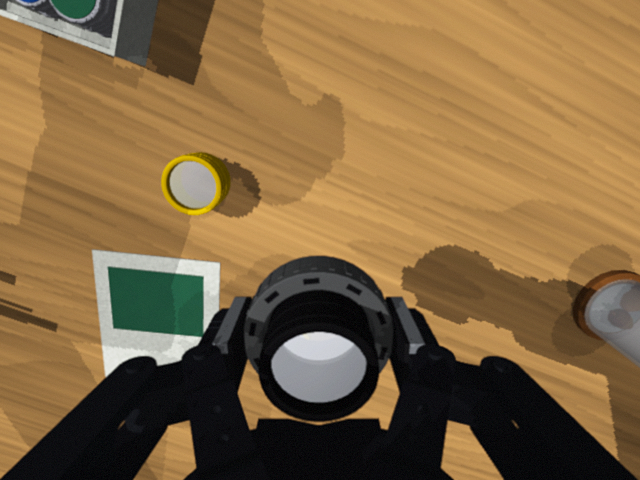

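The lids are held nested between the pads: ring at (318,320), loupe top at (318,370). The pot is at right, (620,300). Now I measure the lid's offset and tilt in the tool frame and refine the pot position.

```bash
cat >> h.py <<'E'
def held(P,zr,rmax,s):
    M=R.from_quat(s["ee_rot"]).as_matrix();t=(P.reshape(-1,3)-s["position"])@M;t=t[np.isfinite(t[:,0])]
    q=t[(t[:,2]>zr[0])&(t[:,2]<zr[1])&(abs(t[:,1])<.026)&(np.hypot(t[:,0],t[:,1])<rmax)]
    A=np.c_[q[:,:2],np.ones(len(q))];x=np.linalg.lstsq(A,q[:,2],rcond=None)[0]
    e=np.abs(A@x-q[:,2])<.0015;x=np.linalg.lstsq(A[e],q[e,2],rcond=None)[0];q=q[e]
    print("held",zr,len(q),"x",q[:,0].min().round(4),q[:,0].max().round(4),"y",q[:,1].min().round(4),q[:,1].max().round(4),"slope,z",x.round(4),"mincirc",cv2.minEnclosingCircle(q[:,:2].astype(np.float32)))
E
python3 - <<'E'
from h import *
s=state();f=grab("wrist");P=cloud(f)
held(P,(-.078,-.068),.04,s);held(P,(-.057,-.049),.045,s)
from scipy.optimize import least_squares
for n in ("scene","side","wrist"):
    g=grab(n);p=cloud(g).reshape(-1,3);p=p[np.isfinite(p[:,0])]
    q=p[(np.hypot(p[:,0]-.517,p[:,1]+.1015)<.034)&(p[:,2]>.012)&(p[:,2]<.075)]
    if len(q)<50: continue
    r=least_squares(lambda x:np.hypot(q[:,0]-x[0],q[:,1]-x[1])-.0275,[.517,-.1015],loss="soft_l1",f_scale=.0005)
    print(n,len(q),r.x.round(4))
    w=q[q[:,2]>.0695];print("rim",len(w),cv2.minEnclosingCircle(w[:,:2].astype(np.float32)) if len(w) else 0,w[:,2].max() if len(w) else 0)
    w=p[(np.hypot(p[:,0]-.517,p[:,1]+.1015)<.04)&(p[:,2]>.005)&(p[:,2]<.012)];print("foot",len(w),cv2.minEnclosingCircle(w[:,:2].astype(np.float32)) if len(w) else 0)
E
```

```text
held (-0.078, -0.068) 3267 x -0.0222 0.0216 y -0.0201 0.021 slope,z [-0.0059 -0.0005 -0.0707] mincirc ((-0.0003146096132695675, 0.00010594693594612181), 0.021973296999931335)
held (-0.057, -0.049) 4120 x -0.017 0.0299 y -0.026 0.026 slope,z [ 0.0088  0.0005 -0.0538] mincirc ((0.0003686613345053047, 0.0002604560286272317), 0.030286666005849838)
scene 680 [ 0.5175 -0.1019]
rim 69 ((0.5178661346435547, -0.10052803158760071), 0.029322508722543716) 0.0745193314304754
foot 138 ((0.5181891322135925, -0.10203871876001358), 0.03311964124441147)
side 904 [ 0.5157 -0.1015]
rim 64 ((0.5185924768447876, -0.10029356181621552), 0.02833801694214344) 0.07332273695818708
foot 166 ((0.5202986001968384, -0.09517110884189606), 0.0314173623919487)
wrist 2984 [ 0.5154 -0.1028]
rim 0 0 0
foot 1120 ((0.5155050754547119, -0.1007630005478859), 0.032956600189208984)
```

Request:
drive_tool --increments '[-0.1,0.2,0,0,0,0,0.6,-0.3,0.5,0,0,0,0,0.6,-0.4,0.8,0,0,0,0,0.6,-0.5,0.9,0,0,0,0,0.6,-0.5,0.9,0,0,0,0,0.6,-0.5,0.9,0,0,0,0,0.6,-0.5,0.9,0,0,0,0,0.6,-0.3,0.7,0,0,0,0,0.6]'

```text
time: 8.45
position: [0.4534, -0.1058, 0.0962]
ee_rot: [0.979, 0.203, -0.0, 0.0]
ft_force: [0.3, 0.5, 0.5]
opening: 0.687
grip_force: 32.6
```

Request:
drive_tool --increments '[-0.2,0.4,0,0,0,0,0.6,-0.1,0.18,0,0,0,0,0.6,0,0,0,0,0,0,0.6,0,0,0,0,0,0,0.6]'

```text
time: 8.95
position: [0.4524, -0.1292, 0.0963]
ee_rot: [0.979, 0.204, -0.0, -0.0]
ft_force: [-0.2, -0.2, 0.3]
opening: 0.684
grip_force: 32.6
```

```bash
cat >> h.py <<'E'
def pot(c=(.5165,-.102)):
    from scipy.optimize import least_squares
    s=state();f=grab("wrist");P=cloud(f);p=P.reshape(-1,3);p=p[np.isfinite(p[:,0])]
    M=R.from_quat(s["ee_rot"]).as_matrix()
    for lo,hi,r in ((.012,.066,.0275),(.0685,.076,None),(.005,.0115,None)):
        q=p[(np.hypot(p[:,0]-c[0],p[:,1]-c[1])<.037)&(p[:,2]>lo)&(p[:,2]<hi)]
        if len(q)<30: continue
        x=least_squares(lambda x:np.hypot(q[:,0]-x[0],q[:,1]-x[1])-r,c,loss="soft_l1",f_scale=.0005).x if r else cv2.minEnclosingCircle(q[:,:2].astype(np.float32))
        xy=x if r else x[0]; print(lo,len(q),x,"z",np.median(q[:,2]),"tool/.04",((M.T@(np.array([*xy,0])-s["position"]))[:2]/.04).round(3))
    held(P,(-.078,-.068),.04,s);held(P,(-.057,-.049),.045,s)
    print(s["position"],s["ft_force"],s["grip_force"]);return f
E
python3 -c "
from h import *
f=pot();save(f,'w5.png')"
```

```text
0.012 3661 [ 0.51620412 -0.10007391] z 0.02686974147257082 tool/.04 [ 1.754 -0.028]
0.0685 1955 ((0.5154128670692444, -0.10298924893140793), 0.02822347730398178) z 0.07221161243797983 tool/.04 [1.707 0.03 ]
0.005 2627 ((0.5152621269226074, -0.10303782671689987), 0.02519914321601391) z 0.009555852887652594 tool/.04 [1.703 0.03 ]
held (-0.078, -0.068) 3277 x -0.019 0.0216 y -0.0205 0.0212 slope,z [-0.005   0.0004 -0.0707] mincirc ((5.4023399570723996e-05, 0.0003370249178260565), 0.021664287894964218)
held (-0.057, -0.049) 4102 x -0.0165 0.03 y -0.026 0.026 slope,z [ 0.0084  0.0012 -0.0538] mincirc ((0.0005195715930312872, 0.00021729670697823167), 0.030232291668653488)
[ 0.45235442 -0.12915674  0.09625475] [-0.1693726  -0.1851061   0.32684782] 32.58583711052779
```

View pics/w5.png

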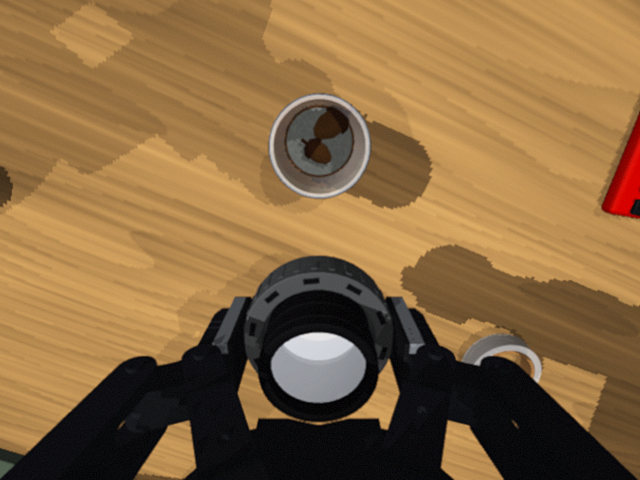

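The pot's rim is clear at (320,146), with the lids held level below it in the image. A ring fit will refine it.

```bash
python3 - <<'E'
from h import *
from scipy.optimize import least_squares
s=state();M=R.from_quat(s["ee_rot"]).as_matrix();f=grab("wrist");p=cloud(f).reshape(-1,3)
q=p[(np.hypot(p[:,0]-.5155,p[:,1]+.103)<.03)&(p[:,2]>.070)&(p[:,2]<.0745)]
x=least_squares(lambda x:np.hypot(q[:,0]-x[0],q[:,1]-x[1])-x[2],[.5155,-.103,.026],loss="soft_l1",f_scale=.0005).x
print(len(q),x,(M.T@(np.array([*x[:2],0])-s["position"]))[:2]/.04)
g=cv2.cvtColor(f["pixels"],cv2.COLOR_RGB2GRAY)
c=cv2.HoughCircles(cv2.GaussianBlur(g,(0,0),1)[80:215,250:390],cv2.HOUGH_GRADIENT,1,40,param1=120,param2=20,minRadius=44,maxRadius=56)
print(c+[250,80,0] if c is not None else 0)
if c is not None:
    w=atz(f,[c[0,0,:2]+[250,80]],.072)[0];print(w,(M.T@(w-s["position"]))[:2]/.04)
E
```

```text
1844 [ 0.51569446 -0.10279634  0.02621909] [1.71292089 0.02906972]
[[[318.5        145.5         50.79999924]]]
[ 0.51650678 -0.10178619  0.072     ] [1.74152769 0.01360357]
```

Request:
drive_tool --increments '[0.2,0.02,0,0,0,0,0.6,0.4,0,0,0,0,0,0.6,0.5,0,0,0,0,0,0.6,0.4,0,0,0,0,0,0.6,0.21,0,0.3,0,0,0,0.6,0,0,0.4,0,0,0,0.6,0,0,0.3,0,0,0,0.6,0,0,0.1,0,0,0,0.6]'

```text
time: 10.05
position: [0.5147, -0.1033, 0.0511]
ee_rot: [0.979, 0.203, -0.001, -0.0]
ft_force: [-0.7, -0.1, -1.4]
opening: 0.687
grip_force: 32.6
```

Request:
drive_tool --increments '[0,0,0,0,0,0,0.6,0,0,0,0,0,0,0.6]'

```text
time: 10.3
position: [0.5159, -0.1036, 0.0528]
ee_rot: [0.979, 0.203, 0.001, 0.0]
ft_force: [0.2, 0.4, -0.9]
opening: 0.686
grip_force: 32.6
```

```bash
cat >> h.py <<'E'
def pl(c=(.516,-.1025)):
    from scipy.optimize import least_squares
    s=state();M=R.from_quat(s["ee_rot"]).as_matrix();o=s["position"]
    for n in ("side","scene"):
        p=cloud(grab(n)).reshape(-1,3);p=p[np.isfinite(p[:,0])]
        def fit(lo,hi,r):
            q=p[(np.hypot(p[:,0]-c[0],p[:,1]-c[1])<r+.006)&(p[:,2]>lo)&(p[:,2]<hi)]
            if len(q)<20: return None
            x=least_squares(lambda x:np.hypot(q[:,0]-x[0],q[:,1]-x[1])-r,c,loss="soft_l1",f_scale=.0005).x
            return len(q),x.round(4)
        b=o[2]+.0253
        print(n,"pot",fit(.012,.066,.0275),"loupe",fit(b+.031,b+.046,.021),"band",fit(b+.011,b+.027,.03))
    print("tcp",o,s["ft_force"],s["opening"],s["grip_force"])
E
python3 -c "
from h import *
pl()"
```

```text
side pot (921, array([ 0.5163, -0.1019])) loupe (186, array([ 0.5128, -0.1005])) band (276, array([ 0.5154, -0.1032]))
scene pot (306, array([ 0.5162, -0.1012])) loupe (110, array([ 0.5141, -0.1073])) band (118, array([ 0.5154, -0.1042]))
tcp [ 0.51586236 -0.10357703  0.0528073 ] [ 0.18271401  0.43710834 -0.89410404] 0.6856720060275372 32.59377968497574
```

Request:
drive_tool --increments '[0.02,-0.03,0,0,0,0,0.6,0,0,0.08,0,0,0,0.6,0,0,0.08,0,0,0,0.6,0,0,0.06,0,0,0,0.6,0,0,0,0,0,0,0.6]'

```text
time: 11.02
position: [0.5155, -0.102, 0.0432]
ee_rot: [0.979, 0.203, -0.0, -0.0]
ft_force: [-1.1, -0.1, -1.8]
opening: 0.686
grip_force: 32.6
```

```bash
python3 -c "
from h import *
pl()"
```

```text
side pot (797, array([ 0.5165, -0.1022])) loupe (181, array([ 0.5121, -0.0986])) band (226, array([ 0.5154, -0.1016]))
scene pot (285, array([ 0.5164, -0.101 ])) loupe (111, array([ 0.5144, -0.1057])) band (113, array([ 0.5152, -0.1024]))
tcp [ 0.5154772  -0.1019595   0.04315439] [-1.06130721 -0.0853317  -1.81857824] 0.6858082066000124 32.59373040724313
```

Request:
drive_tool --increments '[0.016,0.005,0.05,0,0,0,0.6,0,0,0.05,0,0,0,0.6,0,0,0.03,0,0,0,0.6,0,0,0,0,0,0,0.6]'

```text
time: 11.62
position: [0.5163, -0.1019, 0.0382]
ee_rot: [0.979, 0.203, -0.0, -0.0]
ft_force: [-0.3, -0.2, -0.4]
opening: 0.688
grip_force: 32.6
```

Request:
drive_tool --increments '[0,0,0.025,0,0,0,0.6,0,0,0.01,0,0,0,0.6,0,0,0,0,0,0,0.6]'

```text
time: 12.0
position: [0.5164, -0.1019, 0.0369]
ee_rot: [0.979, 0.203, -0.0, 0.0]
ft_force: [0.5, 0.4, -1.4]
opening: 0.688
grip_force: 32.6
```

```bash
python3 -c "
from h import *
pl()"
```

```text
side pot (784, array([ 0.5164, -0.1022])) loupe (179, array([ 0.5131, -0.0989])) band (214, array([ 0.5168, -0.1015]))
scene pot (264, array([ 0.5162, -0.1012])) loupe (113, array([ 0.5153, -0.1045])) band (120, array([ 0.5157, -0.1023]))
tcp [ 0.51637925 -0.10193869  0.03688799] [ 0.46630864  0.40213707 -1.37728022] 0.6876240606683985 32.5941889200476
```

Request:
drive_tool --increments '[0,0,0.015,0,0,0,0.6,0,0,0,0,0,0,0.6]'

```text
time: 12.35
position: [0.5165, -0.102, 0.0368]
ee_rot: [0.979, 0.203, 0.0, 0.0]
ft_force: [-1.8, 0.9, 5.1]
opening: 0.687
grip_force: 33.0
```

Request:
drive_tool --increments '[0,0,0.015,0,0,0,0.6,0,0,0,0,0,0,0.6]'

```text
time: 12.6
position: [0.5165, -0.1019, 0.0367]
ee_rot: [0.979, 0.203, 0.0, 0.0]
ft_force: [-2.7, 0.6, 8.4]
opening: 0.685
grip_force: 33.5
```

Request:
drive_tool --increments '[0,0,0.015,0,0,0,0.6,0,0,0,0,0,0,0.6]'

```text
time: 12.85
position: [0.5166, -0.102, 0.0367]
ee_rot: [0.979, 0.203, 0.0, 0.0]
ft_force: [-2.8, 0.4, 12.4]
opening: 0.686
grip_force: 33.8
```

The lid is seated: TCP z matches the 36.7 mm I predicted and the force is rising. I relieve the push and release gently.

Request:
drive_tool --increments '[0,0,-0.025,0,0,0,0.6,0,0,0,0,0,0,0.69,0,0,0,0,0,0,0.72,0,0,0,0,0,0,0.78,0,0,0,0,0,0,0.86,0,0,0,0,0,0,0.92,0,0,0,0,0,0,0.92]' --newtons 20

```text
time: 13.72
position: [0.5164, -0.1019, 0.0361]
ee_rot: [0.979, 0.203, 0.0, 0.0]
ft_force: [-0.1, -0.4, -0.3]
opening: 0.923
grip_force: 0.0
```

```bash
python3 - <<'E'
from h import *
s=state();P=cloud(grab("wrist"));p=P.reshape(-1,3);p=p[np.isfinite(p[:,0])]
d=np.hypot(p[:,0]-.5165,p[:,1]+.102)
for lo,hi,r in ((.106,.116,.024),(.086,.096,.0315)):
    q=p[(d<r)&(p[:,2]>lo)&(p[:,2]<hi)];A=np.c_[q[:,:2]-[.5165,-.102],np.ones(len(q))];x=np.linalg.lstsq(A,q[:,2],rcond=None)[0]
    e=abs(A@x-q[:,2])<.0012;x=np.linalg.lstsq(A[e],q[e,2],rcond=None)[0]
    print(len(q),e.sum(),x.round(4),cv2.minEnclosingCircle(q[e,:2].astype(np.float32)))
print(s["position"],s["opening"],s["ft_force"],s["time"])
E
```

```text
7570 1981 [0.0021 0.001  0.1086] ((0.5163298845291138, -0.10261429846286774), 0.021959183737635612)
6147 4646 [-0.0054 -0.0021  0.0906] ((0.5168465375900269, -0.10219501703977585), 0.030200744047760963)
[ 0.51641463 -0.10191615  0.03606631] 0.9232932256461053 [-0.08308238 -0.36597808 -0.27607539] 13.725
```

The vented lid's rim is level at 90.6 mm (90 expected), so it is fully home. Next I rise and measure the tip depth at loupe-width opening in free air.

Request:
drive_tool --increments '[0,0,-0.2,0,0,0,0.92,0,0,-0.5,0,0,0,0.92,0,0,-0.6,0,0,0,0.92,0,0,-0.5,0,0,0,0.8,0,0,-0.2,0,0,0,0.6,0,0,0,0,0,0,0.5,0,0,0,0,0,0,0.5,0,0,0,0,0,0,0.5]'

```text
time: 14.78
position: [0.5159, -0.1018, 0.1153]
ee_rot: [0.979, 0.203, -0.001, -0.0]
ft_force: [-0.1, 0.0, -0.3]
opening: 0.497
grip_force: 0.0
```

```bash
python3 - <<'E'
from h import *
s=state();M=R.from_quat(s["ee_rot"]).as_matrix()
print(s["position"],s["opening"])
for n in ("side","scene","wrist"):
    p=cloud(grab(n)).reshape(-1,3);p=p[np.isfinite(p[:,0])];t=(p-s["position"])@M
    for sg in (-1,1):
        q=t[(abs(t[:,0])<.016)&(sg*t[:,1]>.012)&(sg*t[:,1]<.045)&(p[:,2]>.118)&(t[:,2]>-.08)]
        if len(q): print(n,sg,len(q),np.sort(q[:,2])[-8:].round(4),"y",np.percentile(sg*q[:,1],[1,99]).round(4),"x",np.percentile(q[:,0],[1,99]).round(4))
near([(.086,.096),(.104,.109),(.109,.114)],(.5163,-.1022),.034)
pl()
E
```

```text
[ 0.5158939  -0.1018051   0.11529845] 0.4974444824225686
side -1 315 [-0.0307 -0.0305 -0.0303 -0.0295 -0.0295 -0.0294 -0.0292 -0.0284] y [0.0222 0.0374] x [-0.0096  0.0145]
side 1 312 [-0.0306 -0.0305 -0.0303 -0.0302 -0.0301 -0.0293 -0.0293 -0.0292] y [0.0188 0.0408] x [-0.0058  0.0139]
scene -1 118 [-0.034  -0.0333 -0.0325 -0.0315 -0.0314 -0.0306 -0.0301 -0.0291] y [0.0204 0.0336] x [-0.0039  0.0146]
scene 1 87 [-0.0378 -0.0367 -0.0357 -0.0356 -0.0353 -0.0343 -0.0341 -0.033 ] y [0.0202 0.0377] x [-0.0038  0.0146]
wrist -1 3319 [-0.0322 -0.0322 -0.032  -0.0319 -0.0316 -0.0314 -0.0314 -0.0304] y [0.0206 0.0431] x [-0.01    0.0139]
wrist 1 3265 [-0.0322 -0.0321 -0.032  -0.0319 -0.0318 -0.031  -0.0309 -0.0308] y [0.0216 0.0432] x [-0.0101  0.0138]
[ 0.51625217 -0.10188521  0.11575356] 0.5013177183539003 [-7.e-04  0.e+00 -1.e+00]
0.086 0.096 2566 c [ 0.5168 -0.1025] r 0.0306 zmed 0.0904 tool dxy/.04 [0.009 0.02 ]
0.104 0.109 2832 c [ 0.5166 -0.1024] r 0.0215 zmed 0.106 tool dxy/.04 [0.004 0.015]
0.109 0.114 1403 c [ 0.5166 -0.1026] r 0.0213 zmed 0.1103 tool dxy/.04 [0.002 0.02 ]
side pot (790, array([ 0.5164, -0.1022])) loupe (87, array([ 0.5207, -0.101 ])) band (192, array([ 0.5066, -0.1001]))
scene pot (295, array([ 0.5165, -0.101 ])) loupe (36, array([ 0.5225, -0.0972])) band (74, array([ 0.512 , -0.1091]))
tcp [ 0.51625217 -0.10188521  0.11575356] [ 0.1165796  -0.35860964 -0.18574516] 0.5013177183539003 0.0
```

Tips sit 30 mm behind the TCP at this opening and the loupe's top is at 110 mm. I open to 0.66, descend to tips at about 94 mm, and close gently.

Request:
drive_tool --increments '[0,0.015,0,0,0,0,0.66,0,0,0,0,0,0,0.66,0,0,0.3,0,0,0,0.66,0,0,0.45,0,0,0,0.66,0,0,0.35,0,0,0,0.66,0,0,0.18,0,0,0,0.66,0,0,0,0,0,0,0.66,0,0,0,0,0,0,0.66]'

```text
time: 16.08
position: [0.5171, -0.1026, 0.0653]
ee_rot: [0.979, 0.203, 0.0, 0.0]
ft_force: [-0.8, -0.4, 0.7]
opening: 0.661
grip_force: 0.0
```

```bash
python3 - <<'E'
from h import *
s=state();M=R.from_quat(s["ee_rot"]).as_matrix();print(s["position"],s["opening"],s["ft_force"])
p=cloud(grab("side")).reshape(-1,3);p=p[np.isfinite(p[:,0])];t=(p-s["position"])@M
for sg in (-1,1):
    q=t[(abs(t[:,0])<.016)&(sg*t[:,1]>.0245)&(sg*t[:,1]<.045)&(p[:,2]>.0915)&(t[:,2]>-.08)]
    print(sg,len(q),(s["position"][2]-np.sort(q[:,2])[-8:]).round(4))
near([(.109,.114)],(.5163,-.1022),.023)
E
```

```text
[ 0.51709845 -0.1025794   0.06532123] 0.6613528344986619 [-0.82727115 -0.41502969  0.67518907]
-1 266 [0.0983 0.0981 0.0975 0.0974 0.0973 0.0973 0.0965 0.0959]
1 271 [0.1025 0.1017 0.1017 0.1016 0.1013 0.101  0.0993 0.0986]
[ 0.51710648 -0.10254208  0.06546135] 0.6584802018757949 [ 1.3e-03 -4.0e-04 -1.0e+00]
0.109 0.114 2423 c [ 0.5165 -0.1025] r 0.0215 zmed 0.1103 tool dxy/.04 [-0.014 -0.009]
```

Request:
drive_tool --increments '[-0.01,0,0,0,0,0,0.6,0,0,0,0,0,0,0.55,0,0,0,0,0,0,0.5,0,0,0,0,0,0,0.46,0,0,0,0,0,0,0.42,0,0,0,0,0,0,0.4,0,0,0,0,0,0,0.4]' --newtons 25

```text
time: 17.05
position: [0.5164, -0.1026, 0.0652]
ee_rot: [0.979, 0.203, 0.0, 0.0]
ft_force: [-0.6, -0.0, 3.5]
opening: 0.476
grip_force: 25.5
```

Request:
drive_tool --increments '[0,0,-0.06,0,0,0,0.4,0,0,-0.12,0,0,0,0.4,0,0,-0.2,0,0,0,0.4,0,0,-0.3,0,0,0,0.4,0,0,-0.35,0,0,0,0.4,0,0,-0.3,0,0,0,0.4,0,0,-0.15,0,0,0,0.4,0,0,-0.07,0,0,0,0.4]'

```text
time: 18.05
position: [0.5163, -0.1026, 0.1274]
ee_rot: [0.979, 0.203, 0.0, 0.0]
ft_force: [0.3, -0.0, -0.1]
opening: 0.477
grip_force: 25.3
```

Request:
drive_tool --increments '[0,0,0,0,0,0,0.4,0,0,0,0,0,0,0.4,0,0,0,0,0,0,0.4,0,0,0,0,0,0,0.4]'

```text
time: 18.55
position: [0.5162, -0.1026, 0.1267]
ee_rot: [0.979, 0.203, -0.0, -0.0]
ft_force: [0.0, 0.6, 0.1]
opening: 0.478
grip_force: 25.3
```

```bash
python3 - <<'E'
from h import *
s=state();print(s["position"],s["opening"],s["grip_force"],s["ft_force"],s["time"])
f=grab("wrist");P=cloud(f);p=P.reshape(-1,3);p=p[np.isfinite(p[:,0])]
d=np.hypot(p[:,0]-.5165,p[:,1]+.1022)
for nm,k in (("loupe top",(d<.0235)&(p[:,2]>.166)&(p[:,2]<.18)),("vent rim",(d<.032)&(p[:,2]>.086)&(p[:,2]<.095))):
    q=p[k]
    if len(q)<30: print(nm,len(q));continue
    A=np.c_[q[:,:2]-[.5165,-.1022],np.ones(len(q))]
    z=np.percentile(q[:,2],90) if nm[0]=="l" else np.median(q[:,2])
    e=abs(q[:,2]-z)<.0015;x=np.linalg.lstsq(A[e],q[e,2],rcond=None)[0]
    print(nm,len(q),e.sum(),x.round(4),cv2.minEnclosingCircle(q[e,:2].astype(np.float32)))
pl()
g=grab("side")
i=cv2.resize(g["pixels"][110:310,260:470],(420,400));j=cv2.resize(f["pixels"],(380,400))
cv2.imwrite("pics/f.png",np.hstack([i,j])[...,::-1])
E
```

```text
[ 0.51615427 -0.10260084  0.12667364] 0.478167950642947 25.309839248657227 [0.02769628 0.57962816 0.06456444] 18.55
loupe top 7368 2376 [-0.0011  0.0014  0.1719] ((0.5168684720993042, -0.10219570994377136), 0.023531071841716766)
vent rim 2107 1920 [ 0.0013 -0.0001  0.0904] ((0.5170230269432068, -0.10217051953077316), 0.030318306758999825)
side pot (796, array([ 0.5164, -0.1022])) loupe (82, array([ 0.5209, -0.1004])) band (328, array([ 0.5033, -0.1011]))
scene pot (297, array([ 0.5163, -0.1012])) loupe (34, array([ 0.5241, -0.0981])) band (215, array([ 0.5071, -0.1141]))
tcp [ 0.5162156  -0.10260675  0.12674578] [-0.15775398  0.69309544  0.14019642] 0.479580308190059 25.309740006923676
```

View pics/f.png

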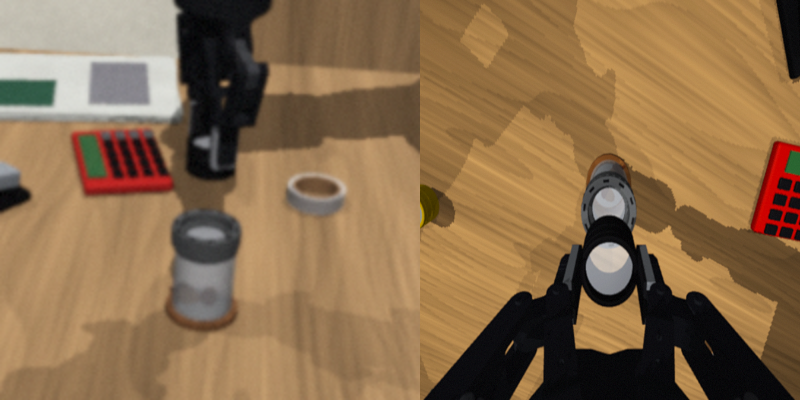

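The final picture shows the vented lid seated on the pot at left image (205,235). The loupe is held level and centred above it at (212,155), its underside about 54 mm over the vented lid's rim.

```bash
python3 -c "
from plant import ctrl
print(ctrl.sign_off())"
```

```text
the job is handed in; nothing more can be done
None
```

The job is handed in at about 19 s: the vented lid is fully seated on the pot, and the loupe is held level and centred above it, its underside about 5.4 cm over the vented lid's rim. I read "about 6 cm above the vented lid" as roughly that gap.

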